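# Refill the wooden spice rack in reverse order

### The job

Move the three shakers and the small tin from the steel tray's white cups into the pockets of the wooden rack, in reverse order, because the cook across the table reads the row from the other side: what stands leftmost in the steel tray, seen from the robot, goes into the rightmost pocket, and so on along the row. Each ends up standing upright on the floor of its own pocket, and none may be tipped over on the way.

Things in the scene. Friction and masses are not known exactly. Their poses are not given: they have to be found in the camera images.
- white_shaker: white-bodied glass shaker with a pale perforated cap, round, 44 mm diameter, 86 mm tall, under 0.3 kg, rigid; origin at the centre of its underside, z axis up. Grip it round the body from above.
- red_shaker: red-bodied glass shaker with a pale perforated cap, round, 46 mm diameter, 86 mm tall, under 0.3 kg, rigid; origin at the centre of its underside, z axis up. Grip it round the body from above.
- green_shaker: dark-green-bodied glass shaker with a pale perforated cap, round, 48 mm diameter, 86 mm tall, under 0.3 kg, rigid; origin at the centre of its underside, z axis up. Grip it round the body from above.
- tin: small round food tin with metal lid and a red and cream paper label, 57 mm diameter, 72 mm tall, under 0.3 kg, rigid; origin at the centre of its underside, z axis up. Grip it round the body from above.
- steel_rack: rack to empty, nearer or farther: fixed steel tray 94 x 354 mm (x, y), dark wire handle 33 mm high at each end; four white cups at its y = +127.5, +42.5, -42.5, -127.5 mm, x = 0. Origin: centre of the underside; +y runs along the row to the robot's left (yaw within 7 degrees). Things in it stand with undersides 11 mm above the table.
- wood_rack: rack to fill, empty at the start: fixed brown wooden rack 95 x 352 mm (x, y); four pockets centred at its y = +127.5, +42.5, -42.5, -127.5 mm, x = 0, each 79 mm square inside, floor 10 mm and walls 24 mm above the table. Origin: centre of the underside; +y runs along the row to the robot's left (yaw within 7 degrees).
- white_shaker_cup: low white round cup fixed in the steel rack, outer diameter 72 mm, inner about 66 mm, rim 24 mm above the table, floor 3 mm above its underside; the one in which the white shaker stands at the start (all four cups look alike). Origin at the centre of its underside. It stays where it is.
- red_shaker_cup: low white round cup fixed in the steel rack, outer diameter 72 mm, inner about 66 mm, rim 24 mm above the table, floor 3 mm above its underside; the one in which the red shaker stands at the start (all four cups look alike). Origin at the centre of its underside. It stays where it is.
- green_shaker_cup: low white round cup fixed in the steel rack, outer diameter 72 mm, inner about 66 mm, rim 24 mm above the table, floor 3 mm above its underside; the one in which the green shaker stands at the start (all four cups look alike). Origin at the centre of its underside. It stays where it is.
- tin_cup: low white round cup fixed in the steel rack, outer diameter 72 mm, inner about 66 mm, rim 24 mm above the table, floor 3 mm above its underside; the one in which the tin stands at the start (all four cups look alike). Origin at the centre of its underside. It stays where it is.
Not all that is in view belongs to the job. What is shaped like the white_shaker but blue or orange is not meant.

How it is judged (in metres and radians):
At the end, for the whole second after the job is handed in: Each of the four rests upright (0.1 rad) on the floor (underside 5-15 mm up) of the wooden rack's pocket that mirrors its first place in the tray (1st from the left to 4th, 2nd to 3rd, 3rd to 2nd, 4th to 1st), within 20 mm of the pocket's centre along each rack axis (((y of white_shaker_cup in the frame of steel_rack between 0.0975 and 0.1575 m and y of white_shaker in the frame of wood_rack between -0.1475 and -0.1075 m) or (y of white_shaker_cup in the frame of steel_rack between 0.0125 and 0.0725 m and y of white_shaker in the frame of wood_rack between -0.0625 and -0.0225 m) or (y of white_shaker_cup in the frame of steel_rack between -0.0725 and -0.0125 m and y of white_shaker in the frame of wood_rack between 0.0225 and 0.0625 m) or (y of white_shaker_cup in the frame of steel_rack between -0.1575 and -0.0975 m and y of white_shaker in the frame of wood_rack between 0.1075 and 0.1475 m)) and x of white_shaker in the frame of wood_rack between -0.02 and 0.02 m and z of white_shaker in the frame of wood_rack between 0.005 and 0.015 m and angle between each of white_shaker, red_shaker, green_shaker, tin's own z axis and vertical below 0.1 rad and linear speed of each of white_shaker, red_shaker, green_shaker, tin below 0.02 m/s and angular speed of each of white_shaker, red_shaker, green_shaker, tin below 0.2 rad/s and ((y of red_shaker_cup in the frame of steel_rack between 0.0975 and 0.1575 m and y of red_shaker in the frame of wood_rack between -0.1475 and -0.1075 m) or (y of red_shaker_cup in the frame of steel_rack between 0.0125 and 0.0725 m and y of red_shaker in the frame of wood_rack between -0.0625 and -0.0225 m) or (y of red_shaker_cup in the frame of steel_rack between -0.0725 and -0.0125 m and y of red_shaker in the frame of wood_rack between 0.0225 and 0.0625 m) or (y of red_shaker_cup in the frame of steel_rack between -0.1575 and -0.0975 m and y of red_shaker in the frame of wood_rack between 0.1075 and 0.1475 m)) and x of red_shaker in the frame of wood_rack between -0.02 and 0.02 m and z of red_shaker in the frame of wood_rack between 0.005 and 0.015 m and ((y of green_shaker_cup in the frame of steel_rack between 0.0975 and 0.1575 m and y of green_shaker in the frame of wood_rack between -0.1475 and -0.1075 m) or (y of green_shaker_cup in the frame of steel_rack between 0.0125 and 0.0725 m and y of green_shaker in the frame of wood_rack between -0.0625 and -0.0225 m) or (y of green_shaker_cup in the frame of steel_rack between -0.0725 and -0.0125 m and y of green_shaker in the frame of wood_rack between 0.0225 and 0.0625 m) or (y of green_shaker_cup in the frame of steel_rack between -0.1575 and -0.0975 m and y of green_shaker in the frame of wood_rack between 0.1075 and 0.1475 m)) and x of green_shaker in the frame of wood_rack between -0.02 and 0.02 m and z of green_shaker in the frame of wood_rack between 0.005 and 0.015 m and ((y of tin_cup in the frame of steel_rack between 0.0975 and 0.1575 m and y of tin in the frame of wood_rack between -0.1475 and -0.1075 m) or (y of tin_cup in the frame of steel_rack between 0.0125 and 0.0725 m and y of tin in the frame of wood_rack between -0.0625 and -0.0225 m) or (y of tin_cup in the frame of steel_rack between -0.0725 and -0.0125 m and y of tin in the frame of wood_rack between 0.0225 and 0.0625 m) or (y of tin_cup in the frame of steel_rack between -0.1575 and -0.0975 m and y of tin in the frame of wood_rack between 0.1075 and 0.1475 m)) and x of tin in the frame of wood_rack between -0.02 and 0.02 m and z of tin in the frame of wood_rack between 0.005 and 0.015 m); the robot touches nothing.
It fails at once if the white shaker is tipped over (tilted more than 0.8 rad) (angle between white_shaker's own z axis and vertical above 0.8 rad).
It fails at once if the red shaker is tipped over (tilted more than 0.8 rad) (angle between red_shaker's own z axis and vertical above 0.8 rad).
It fails at once if the green shaker is tipped over (tilted more than 0.8 rad) (angle between green_shaker's own z axis and vertical above 0.8 rad).
It fails at once if the tin is tipped over (tilted more than 0.8 rad) (angle between tin's own z axis and vertical above 0.8 rad).
It also fails if it takes over 112 s, if anything falls off the work surface, if the arm or the gripper's body presses on something with over 40 N, if the wrist force passes 120 N, or if a joint passes its speed limit or range.

### The arm

A 6-joint arm with a two-finger parallel gripper is mounted at the origin on a cart in front of the work surface, level with it; the furniture and walls round the work are solid. World frame = base frame: x ahead of the robot, y to its left, z up, the work surface at z = 0. Lengths are in mm, angles in degrees, forces in N, time in s.
With the tool pointing down it reaches from about 300 to 850 mm from the base axis. Payload 5.4 kg.
Tool frame: the origin (TCP) lies at the very end of the fingers, on their centre line; the grasp point (between the pads) lies 19 mm behind it; z points along the fingers, y is the line along which they close (so a half turn about z gives the same grasp; the last joint's range is limited). The gripper opens to 85 mm and grips with 20 to 120 N. Pads are 22 mm wide; open, the fingers measure 114 mm over their backs; the gripper's body (76 mm by 85 mm) begins 54 mm behind the grasp point. The pads swing forward as they close: fully open they stand 13 mm farther back than shut.
Start: joints at [61.645, 9.076, 91.501, -0, 79.423, -12.038], TCP at [161.565, 551.818, 231.299] pointing down, gripper open.
Joint ranges: [-166.64, 166.64], [-54.1, 131.32], [10.49, 154.53], [-73.88, 253.88], [9.74, 151.15], [-171.62, 171.62]. Speed limits (degrees/s): [147.25, 147.25, 180, 180, 180, 180].

### API

Orientations are given as a 3x3 rotation matrix whose columns are the frame's x, y, z axes.
In Python, from plant import env, read_camera, job gives the robot as it stands. The module is installed in compiled form; this text tells all that it offers.
- The arm moves only by the tool apply_moves, never from a script. Its argument "commands" is a list of rows, each an object of numbers: "rx", "ry", "rz": the turn, a rotation vector about the tool's x, y, z as a fraction of full scale; "dx", "dy", "dz": the shift along the tool's x, y, z as a fraction of full scale; "fingers": the closure, from -1 (fully open) to 1 (shut). In form: [{"rx": .., "ry": .., "rz": .., "dx": .., "dy": .., "dz": .., "fingers": ..}, ...]. A call has 1 to 20 rows; each row is the pose to reach, as a shift and turn from the pose commanded when the call began, along the tool's axes at that moment, turning the shorter way round; what a row does not reach only later rows make up. Full scale, the value 1, is 800 mm for a shift and 180 degrees for a turn. A row lasts 1/8 s, in which the tool goes at most 62.5 mm and 10.7 degrees, less where a joint would pass 70% of its speed; a pose out of reach is approached as far as the arm can. A call with a number of a shift or a turn outside -1 to 1 is refused whole. A call with a gripper value outside its range is refused whole. The fingers move at their own pace and stop on an object; "newtons" is the grip in N (left out, the last holds). Time passes only in rows, so rows that repeat a pose let the fingers close. It gives the time, the measured TCP pose, the force, the opening and the grip force at its end, in the units of the state.
- env.observe(): the state, without advancing time (a new reading comes with each control period).
- read_camera(name): name is "scene" or "top"; returns a dict with "img" (420x560x3 uint8, red, green, blue), "mtx" (3x3 intrinsics, pixels), "pose" (4x4, takes a point from camera to world coordinates). Camera axes: x right, y down, z forward; pixel columns grow to the right and rows downward; lengths in mm; the calibration is good to about 2 mm. A picture is of the moment at which its call begins. There is no depth.
- job.finish_job(): hands the job in; it is judged then, once.
The state is a dict: "time_s": time; "joints": joint angles; "joint_velocities": joint speeds; "joint_efforts": joint torques, N m; "position": TCP position; "tool_rot": TCP orientation; "force": force on the tool from outside, world axes, zero at the start; "torque": the same for the moment, N m; "grip_width": finger opening in mm; "grip_force": force on a finger pad.
Only numpy, scipy, OpenCV 4.12 (cv2) and the standard library are available. Lean on these libraries where they do the work, as an engineer would, in place of code of your own. Each camera call takes 0.05 s, during which the arm holds its last target. There are 200 camera calls.

## Working session

There is one attempt and no reset: what is moved stays moved. The work goes in short steps, Python scripts to look and compute and a tool call to move; the robot and the scene stay as the last step left them, time stands still between calls to the robot, and variables do not carry over. Pictures are saved under pics/ and viewed, at most 14 in all, crops included, and the job is handed in when it is done.

Besides the shell and the picture viewer there is one more tool, called after "Call:" by a JSON object that holds its "method" and its "body". apply_moves: Moves the arm, as the interface text tells. Shift numbers are shares of 800 mm and turn numbers shares of 180 degrees, none past 1 either way. Its arguments: {"type":"object","properties":{"commands":{"type":"array","items":{"type":"object","properties":{"rx":{"type":"number"},"ry":{"type":"number"},"rz":{"type":"number"},"dx":{"type":"number"},"dy":{"type":"number"},"dz":{"type":"number"},"fingers":{"type":"number"}}}},"newtons":{"type":"number"}},"required":["commands"]}

```bash
mkdir -p pics
python3 - <<'E'
from plant import env, read_camera
import cv2, numpy as np
for n in("scene","top"):
    c=read_camera(n); cv2.imwrite(f"pics/{n}0.png",c["img"][:,:,::-1]); print(n,c["mtx"].round(1).tolist(),c["pose"].round(3).tolist())
s=env.observe(); print(s["time_s"],s["position"],np.round(s["tool_rot"],3).tolist(),s["grip_width"])
E
```

```text
scene [[506.6, 0.0, 280.4], [0.0, 506.6, 209.8], [0.0, 0.0, 1.0]] [[-0.706, -0.536, 0.463, 161.907], [-0.708, 0.541, -0.454, 441.009], [-0.007, -0.648, -0.762, 781.318], [0.0, 0.0, 0.0, 1.0]]
top [[481.4, 0.0, 283.8], [0.0, 481.4, 210.9], [0.0, 0.0, 1.0]] [[0.02, -0.994, 0.105, 503.419], [-1.0, -0.019, 0.008, -25.611], [-0.006, -0.105, -0.994, 1102.932], [0.0, 0.0, 0.0, 1.0]]
0.1 [161.31225804 551.33763887 230.38689888] [[-0.96, 0.281, -0.001], [0.281, 0.96, -0.002], [0.0, -0.002, -1.0]] 85.43990704950757
```

View pics/scene0.png

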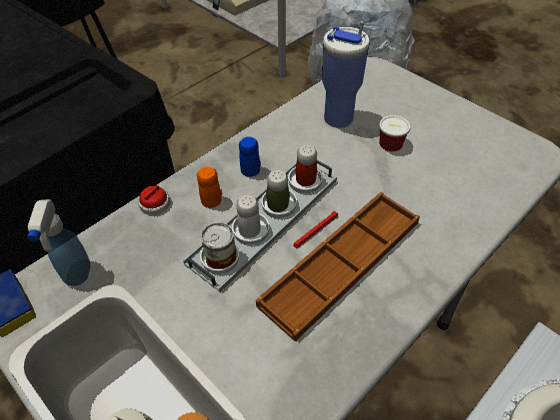

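View pics/top0.png

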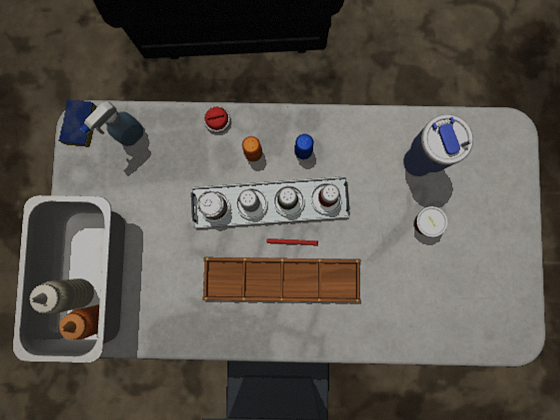

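The top view shows, from the robot's left: tin (213,205), white (249,201), green (289,199) and red (329,196). The wooden rack spans about (205,258)–(360,301). I'll enlarge both views to get precise positions.

Run:
```python
import cv2
a=cv2.imread("pics/top0.png")[170:310,185:370]; cv2.imwrite("pics/topc.png",cv2.resize(a,None,fx=4,fy=4,interpolation=cv2.INTER_CUBIC))
a=cv2.imread("pics/scene0.png")[135:300,180:345]; cv2.imwrite("pics/scc.png",cv2.resize(a,None,fx=3.6,fy=3.6,interpolation=cv2.INTER_CUBIC))
```

```text
(no output)
```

View pics/topc.png

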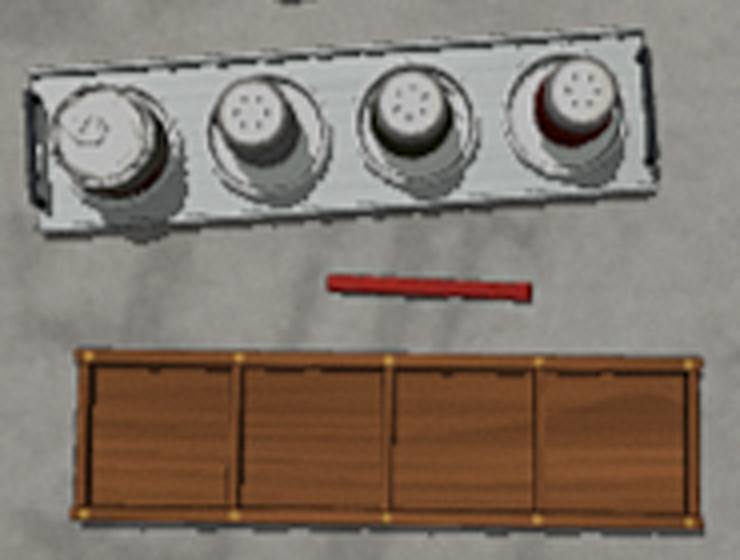

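View pics/scc.png

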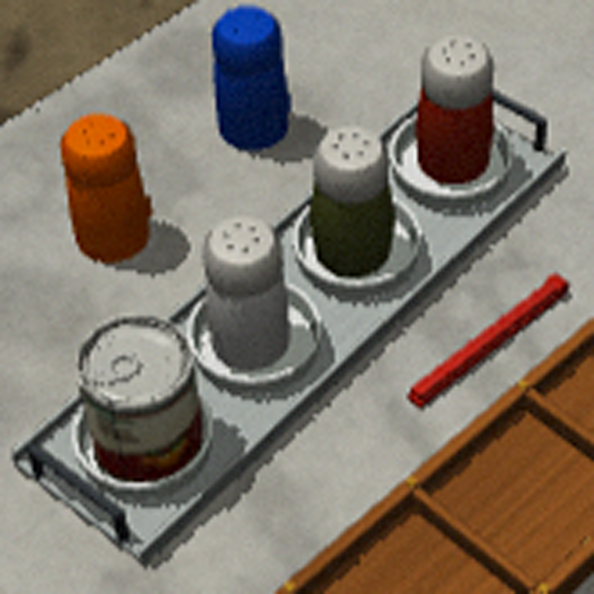

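The crops agree. Cap centres in the top crop are tin (101,137), white (254,112), green (410,103) and red (583,92). In the scene crop they are (136,362), (241,238), (352,145) and (459,53). The rack's corner pins sit at (90,356), (84,514), (692,364) and (690,522) in the top crop.

```bash
cat > h.py <<'E'
import numpy as np
from plant import env, read_camera
def ray(c,u,v):
    d=c["pose"][:3,:3]@np.linalg.solve(c["mtx"],[u,v,1]); return c["pose"][:3,3],d/np.linalg.norm(d)
def plane(c,u,v,z):
    o,d=ray(c,u,v); return o+d*(z-o[2])/d[2]
def tri(rs):
    A=sum(np.eye(3)-np.outer(d,d) for o,d in rs); b=sum((np.eye(3)-np.outer(d,d))@o for o,d in rs); return np.linalg.solve(A,b)
def T(p): return ((p[0]+.5)/4-.5+185,(p[1]+.5)/4-.5+170)
def S(p): return ((p[0]+.5)/3.6-.5+180,(p[1]+.5)/3.6-.5+135)
E
python3 - <<'E'
from h import *
import cv2
t=read_camera("top"); s=read_camera("scene")
O=dict(tin=((101,137),(136,362),83),white=((254,112),(241,238),97),green=((410,103),(352,145),97),red=((583,92),(459,53),97))
for k,(a,b,z) in O.items():
    print(k,plane(t,*T(a),z).round(1),plane(s,*S(b),z).round(1),tri([ray(t,*T(a)),ray(s,*S(b))]).round(1))
P=np.array([plane(t,*T(p),24) for p in((90,356),(84,514),(692,364),(690,522))]); print(P.round(1))
c=P.mean(0); d=P[0]+P[1]-P[2]-P[3]; d/=np.linalg.norm(d); print("rack",c.round(1),np.degrees(np.arctan2(-d[0],d[1])))
for y in(127.5,42.5,-42.5,-127.5): print(y,(c+d*y).round(1))
# steel tray corners at its table-ish plane, cups not needed
Q=np.array([plane(t,*T(p),8) for p in((30,70),(42,236),(645,32),(658,194))]); d=Q[0]+Q[1]-Q[2]-Q[3]; print("steel",Q.mean(0).round(1),np.degrees(np.arctan2(-d[0],d[1])),Q.round(0).tolist())
for n,p in(("orange",(97,128)),("blue",(247,20))): print(n,plane(s,*S(p),86).round(1))
E
```

```text
tin [623.5 140.9  83. ] [622.9 142.8  83. ] [624.  141.6  80.7]
white [636.6  58.4  97. ] [636.1  61.   97. ] [637.5  59.1  94.2]
green [643.  -23.7  97. ] [642.7 -23.8  97. ] [642.9 -23.8  96.9]
red [ 650.6 -114.8   97. ] [ 650.9 -114.5   97. ] [ 650.7 -114.6   97. ]
[[ 507.3  152.3   24. ]
 [ 420.2  152.4   24. ]
 [ 509.5 -183.4   24. ]
 [ 422.7 -182.6   24. ]]
rack [464.9 -15.3  24. ] 0.39969690686797416
127.5 [464.  112.2  24. ]
42.5 [464.6  27.2  24. ]
-42.5 [465.2 -57.8  24. ]
-127.5 [ 465.8 -142.8   24. ]
steel [637.5  14.1   8. ] 4.84081104451827 [[670.0, 195.0, 8.0], [575.0, 185.0, 8.0], [699.0, -158.0, 8.0], [606.0, -166.0, 8.0]]
orange [756.9  56.   86. ]
blue [763. -59.  86.]
```

Top-view rays and triangulation agree within about 3 mm. The mapping is tin to pocket 4, white to 3, green to 2 and red to 1. First I go above the tin with tool y along world x.

Call:
{"method": "apply_moves", "body": {"commands": [{"dx":-0.698,"dy":-0.33,"dz":0.064,"rz":0.409,"fingers":-1},{"dx":-0.698,"dy":-0.33,"dz":0.064,"rz":0.409,"fingers":-1},{"dx":-0.698,"dy":-0.33,"dz":0.064,"rz":0.409,"fingers":-1},{"dx":-0.698,"dy":-0.33,"dz":0.064,"rz":0.409,"fingers":-1},{"dx":-0.698,"dy":-0.33,"dz":0.064,"rz":0.409,"fingers":-1},{"dx":-0.698,"dy":-0.33,"dz":0.064,"rz":0.409,"fingers":-1},{"dx":-0.698,"dy":-0.33,"dz":0.064,"rz":0.409,"fingers":-1},{"dx":-0.698,"dy":-0.33,"dz":0.064,"rz":0.409,"fingers":-1},{"dx":-0.698,"dy":-0.33,"dz":0.064,"rz":0.409,"fingers":-1},{"dx":-0.698,"dy":-0.33,"dz":0.064,"rz":0.409,"fingers":-1},{"dx":-0.698,"dy":-0.33,"dz":0.064,"rz":0.409,"fingers":-1},{"dx":-0.698,"dy":-0.33,"dz":0.064,"rz":0.409,"fingers":-1},{"dx":-0.698,"dy":-0.33,"dz":0.064,"rz":0.409,"fingers":-1},{"dx":-0.698,"dy":-0.33,"dz":0.064,"rz":0.409,"fingers":-1},{"dx":-0.698,"dy":-0.33,"dz":0.064,"rz":0.409,"fingers":-1}], "newtons": 40}}

```text
invalid input at $.commands[0]: expected keys rx, ry, rz, dx, dy, dz, fingers
```

Call:
{"method": "apply_moves", "body": {"commands": [{"rx":0,"ry":0,"rz":0.409,"dx":-0.698,"dy":-0.33,"dz":0.064,"fingers":-1},{"rx":0,"ry":0,"rz":0.409,"dx":-0.698,"dy":-0.33,"dz":0.064,"fingers":-1},{"rx":0,"ry":0,"rz":0.409,"dx":-0.698,"dy":-0.33,"dz":0.064,"fingers":-1},{"rx":0,"ry":0,"rz":0.409,"dx":-0.698,"dy":-0.33,"dz":0.064,"fingers":-1},{"rx":0,"ry":0,"rz":0.409,"dx":-0.698,"dy":-0.33,"dz":0.064,"fingers":-1},{"rx":0,"ry":0,"rz":0.409,"dx":-0.698,"dy":-0.33,"dz":0.064,"fingers":-1},{"rx":0,"ry":0,"rz":0.409,"dx":-0.698,"dy":-0.33,"dz":0.064,"fingers":-1},{"rx":0,"ry":0,"rz":0.409,"dx":-0.698,"dy":-0.33,"dz":0.064,"fingers":-1},{"rx":0,"ry":0,"rz":0.409,"dx":-0.698,"dy":-0.33,"dz":0.064,"fingers":-1},{"rx":0,"ry":0,"rz":0.409,"dx":-0.698,"dy":-0.33,"dz":0.064,"fingers":-1},{"rx":0,"ry":0,"rz":0.409,"dx":-0.698,"dy":-0.33,"dz":0.064,"fingers":-1},{"rx":0,"ry":0,"rz":0.409,"dx":-0.698,"dy":-0.33,"dz":0.064,"fingers":-1},{"rx":0,"ry":0,"rz":0.409,"dx":-0.698,"dy":-0.33,"dz":0.064,"fingers":-1},{"rx":0,"ry":0,"rz":0.409,"dx":-0.698,"dy":-0.33,"dz":0.064,"fingers":-1},{"rx":0,"ry":0,"rz":0.409,"dx":-0.698,"dy":-0.33,"dz":0.064,"fingers":-1}], "newtons": 40}}

```text
time_s: 2.08
position: [623.0, 142.2, 180.4]
tool_rot: [[-0.002, 1.0, 0.0], [1.0, 0.002, 0.0], [0.0, 0.0, -1.0]]
force: [-0.1, 0.0, -0.4]
grip_width: 85.6
grip_force: 0.0
```

Call:
{"method": "apply_moves", "body": {"commands": [{"rx":0,"ry":0,"rz":0,"dx":0,"dy":0,"dz":0.05,"fingers":-1},{"rx":0,"ry":0,"rz":0,"dx":0,"dy":0,"dz":0.1,"fingers":-1},{"rx":0,"ry":0,"rz":0,"dx":0,"dy":0,"dz":0.14,"fingers":-1},{"rx":0,"ry":0,"rz":0,"dx":0,"dy":0,"dz":0.17,"fingers":-1},{"rx":0,"ry":0,"rz":0,"dx":0,"dy":0,"dz":0.184,"fingers":-1},{"rx":0,"ry":0,"rz":0,"dx":0,"dy":0,"dz":0.184,"fingers":-1},{"rx":0,"ry":0,"rz":0,"dx":0,"dy":0,"dz":0.184,"fingers":0},{"rx":0,"ry":0,"rz":0,"dx":0,"dy":0,"dz":0.184,"fingers":1},{"rx":0,"ry":0,"rz":0,"dx":0,"dy":0,"dz":0.184,"fingers":1},{"rx":0,"ry":0,"rz":0,"dx":0,"dy":0,"dz":0.184,"fingers":1},{"rx":0,"ry":0,"rz":0,"dx":0,"dy":0,"dz":0.184,"fingers":1},{"rx":0,"ry":0,"rz":0,"dx":0,"dy":0,"dz":0.184,"fingers":1},{"rx":0,"ry":0,"rz":0,"dx":0,"dy":0,"dz":0.184,"fingers":1}], "newtons": 40}}

```text
time_s: 3.7
position: [625.2, 141.6, 34.8]
tool_rot: [[-0.001, 1.0, 0.004], [1.0, 0.001, 0.0], [0.0, 0.004, -1.0]]
force: [3.5, -0.0, 5.5]
grip_width: 56.3
grip_force: 43.0
```

Call:
{"method": "apply_moves", "body": {"commands": [{"rx":0,"ry":0,"rz":0,"dx":0,"dy":0,"dz":-0.02,"fingers":1},{"rx":0,"ry":0,"rz":0,"dx":0,"dy":0,"dz":-0.06,"fingers":1},{"rx":0,"ry":0,"rz":0,"dx":0,"dy":0,"dz":-0.11,"fingers":1},{"rx":0,"ry":0,"rz":0,"dx":0,"dy":0,"dz":-0.15,"fingers":1},{"rx":0,"ry":0,"rz":0,"dx":0,"dy":0,"dz":-0.165,"fingers":1},{"rx":0,"ry":0,"rz":0,"dx":-0.018,"dy":-0.01,"dz":-0.165,"fingers":1},{"rx":0,"ry":0,"rz":0,"dx":-0.054,"dy":-0.03,"dz":-0.165,"fingers":1},{"rx":0,"ry":0,"rz":0,"dx":-0.1,"dy":-0.055,"dz":-0.165,"fingers":1},{"rx":0,"ry":0,"rz":0,"dx":-0.15,"dy":-0.083,"dz":-0.165,"fingers":1},{"rx":0,"ry":0,"rz":0,"dx":-0.2,"dy":-0.11,"dz":-0.165,"fingers":1},{"rx":0,"ry":0,"rz":0,"dx":-0.25,"dy":-0.138,"dz":-0.165,"fingers":1},{"rx":0,"ry":0,"rz":0,"dx":-0.3,"dy":-0.166,"dz":-0.165,"fingers":1},{"rx":0,"ry":0,"rz":0,"dx":-0.335,"dy":-0.186,"dz":-0.165,"fingers":1},{"rx":0,"ry":0,"rz":0,"dx":-0.35,"dy":-0.195,"dz":-0.165,"fingers":1},{"rx":0,"ry":0,"rz":0,"dx":-0.356,"dy":-0.197,"dz":-0.165,"fingers":1},{"rx":0,"ry":0,"rz":0,"dx":-0.356,"dy":-0.197,"dz":-0.165,"fingers":1},{"rx":0,"ry":0,"rz":0,"dx":-0.356,"dy":-0.197,"dz":-0.165,"fingers":1}], "newtons": 40}}

```text
time_s: 5.82
position: [466.3, -142.6, 164.7]
tool_rot: [[-0.002, 1.0, -0.0], [1.0, 0.002, 0.0], [0.0, -0.0, -1.0]]
force: [-0.9, -0.2, -1.5]
grip_width: 56.3
grip_force: 46.8
```

Run:
```python
from h import *; import cv2
c=read_camera("scene"); cv2.imwrite("pics/s1.png",c["img"][:,:,::-1])
s=env.observe(); print(s["position"],s["grip_width"],s["force"])
```

```text
[ 466.31106163 -142.6625487   164.78579814] 56.25133805195073 [ 0.32917431 -0.50322806 -1.74528149]
```

View pics/s1.png

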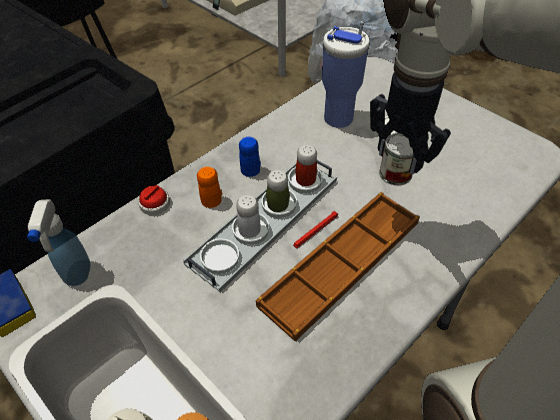

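The tin is held upright at (400,160) over pocket 4 with its cup empty. Next I lower, release and rise.

Call:
{"method": "apply_moves", "body": {"commands": [{"rx":0,"ry":0,"rz":0,"dx":0,"dy":0,"dz":0.04,"fingers":1},{"rx":0,"ry":0,"rz":0,"dx":0,"dy":0,"dz":0.08,"fingers":1},{"rx":0,"ry":0,"rz":0,"dx":0,"dy":0,"dz":0.12,"fingers":1},{"rx":0,"ry":0,"rz":0,"dx":0,"dy":0,"dz":0.145,"fingers":1},{"rx":0,"ry":0,"rz":0,"dx":0,"dy":0,"dz":0.157,"fingers":1},{"rx":0,"ry":0,"rz":0,"dx":0,"dy":0,"dz":0.163,"fingers":1},{"rx":0,"ry":0,"rz":0,"dx":0,"dy":0,"dz":0.163,"fingers":1},{"rx":0,"ry":0,"rz":0,"dx":0,"dy":0,"dz":0.163,"fingers":0},{"rx":0,"ry":0,"rz":0,"dx":0,"dy":0,"dz":0.163,"fingers":-1},{"rx":0,"ry":0,"rz":0,"dx":0,"dy":0,"dz":0.163,"fingers":-1},{"rx":0,"ry":0,"rz":0,"dx":0,"dy":0,"dz":0.163,"fingers":-1},{"rx":0,"ry":0,"rz":0,"dx":0,"dy":0,"dz":0.163,"fingers":-1},{"rx":0,"ry":0,"rz":0,"dx":0,"dy":0,"dz":0.13,"fingers":-1},{"rx":0,"ry":0,"rz":0,"dx":0,"dy":0,"dz":0.08,"fingers":-1},{"rx":0,"ry":0,"rz":0,"dx":0,"dy":0,"dz":0.02,"fingers":-1},{"rx":0,"ry":0,"rz":0,"dx":0,"dy":0,"dz":-0.019,"fingers":-1},{"rx":0,"ry":0,"rz":0,"dx":0,"dy":0,"dz":-0.019,"fingers":-1}], "newtons": 40}}

```text
time_s: 8.0
position: [467.8, -144.5, 183.1]
tool_rot: [[-0.001, 1.0, 0.005], [1.0, 0.001, -0.003], [-0.003, 0.005, -1.0]]
force: [0.2, -0.5, 0.1]
grip_width: 85.4
grip_force: 0.0
```

Call:
{"method": "apply_moves", "body": {"commands": [{"rx":0,"ry":0,"rz":0,"dx":0.253,"dy":0.213,"dz":0,"fingers":-1},{"rx":0,"ry":0,"rz":0,"dx":0.253,"dy":0.213,"dz":0,"fingers":-1},{"rx":0,"ry":0,"rz":0,"dx":0.253,"dy":0.213,"dz":0,"fingers":-1},{"rx":0,"ry":0,"rz":0,"dx":0.253,"dy":0.213,"dz":0,"fingers":-1},{"rx":0,"ry":0,"rz":0,"dx":0.253,"dy":0.213,"dz":0,"fingers":-1},{"rx":0,"ry":0,"rz":0,"dx":0.253,"dy":0.213,"dz":0,"fingers":-1},{"rx":0,"ry":0,"rz":0,"dx":0.253,"dy":0.213,"dz":0,"fingers":-1},{"rx":0,"ry":0,"rz":0,"dx":0.253,"dy":0.213,"dz":0.05,"fingers":-1},{"rx":0,"ry":0,"rz":0,"dx":0.253,"dy":0.213,"dz":0.1,"fingers":-1},{"rx":0,"ry":0,"rz":0,"dx":0.253,"dy":0.213,"dz":0.14,"fingers":-1},{"rx":0,"ry":0,"rz":0,"dx":0.253,"dy":0.213,"dz":0.17,"fingers":-1},{"rx":0,"ry":0,"rz":0,"dx":0.253,"dy":0.213,"dz":0.182,"fingers":-1},{"rx":0,"ry":0,"rz":0,"dx":0.253,"dy":0.213,"dz":0.182,"fingers":-1},{"rx":0,"ry":0,"rz":0,"dx":0.253,"dy":0.213,"dz":0.182,"fingers":0},{"rx":0,"ry":0,"rz":0,"dx":0.253,"dy":0.213,"dz":0.182,"fingers":1},{"rx":0,"ry":0,"rz":0,"dx":0.253,"dy":0.213,"dz":0.182,"fingers":1},{"rx":0,"ry":0,"rz":0,"dx":0.253,"dy":0.213,"dz":0.182,"fingers":1},{"rx":0,"ry":0,"rz":0,"dx":0.253,"dy":0.213,"dz":0.182,"fingers":1},{"rx":0,"ry":0,"rz":0,"dx":0.253,"dy":0.213,"dz":0.182,"fingers":1},{"rx":0,"ry":0,"rz":0,"dx":0.253,"dy":0.213,"dz":0.182,"fingers":1}], "newtons": 40}}

```text
time_s: 10.5
position: [637.2, 59.1, 35.9]
tool_rot: [[-0.001, 1.0, 0.002], [1.0, 0.001, -0.0], [-0.0, 0.002, -1.0]]
force: [-0.4, 0.1, 6.0]
grip_width: 42.0
grip_force: 40.3
```

Call:
{"method": "apply_moves", "body": {"commands": [{"rx":0,"ry":0,"rz":0,"dx":0,"dy":0,"dz":-0.02,"fingers":1},{"rx":0,"ry":0,"rz":0,"dx":0,"dy":0,"dz":-0.06,"fingers":1},{"rx":0,"ry":0,"rz":0,"dx":0,"dy":0,"dz":-0.11,"fingers":1},{"rx":0,"ry":0,"rz":0,"dx":0,"dy":0,"dz":-0.15,"fingers":1},{"rx":0,"ry":0,"rz":0,"dx":0,"dy":0,"dz":-0.165,"fingers":1},{"rx":0,"ry":0,"rz":0,"dx":-0.01,"dy":-0.015,"dz":-0.165,"fingers":1},{"rx":0,"ry":0,"rz":0,"dx":-0.03,"dy":-0.044,"dz":-0.165,"fingers":1},{"rx":0,"ry":0,"rz":0,"dx":-0.06,"dy":-0.087,"dz":-0.165,"fingers":1},{"rx":0,"ry":0,"rz":0,"dx":-0.09,"dy":-0.131,"dz":-0.165,"fingers":1},{"rx":0,"ry":0,"rz":0,"dx":-0.12,"dy":-0.175,"dz":-0.165,"fingers":1},{"rx":0,"ry":0,"rz":0,"dx":-0.14,"dy":-0.204,"dz":-0.165,"fingers":1},{"rx":0,"ry":0,"rz":0,"dx":-0.147,"dy":-0.214,"dz":-0.165,"fingers":1},{"rx":0,"ry":0,"rz":0,"dx":-0.147,"dy":-0.214,"dz":-0.165,"fingers":1},{"rx":0,"ry":0,"rz":0,"dx":-0.147,"dy":-0.214,"dz":-0.125,"fingers":1},{"rx":0,"ry":0,"rz":0,"dx":-0.147,"dy":-0.214,"dz":-0.08,"fingers":1},{"rx":0,"ry":0,"rz":0,"dx":-0.147,"dy":-0.214,"dz":-0.04,"fingers":1},{"rx":0,"ry":0,"rz":0,"dx":-0.147,"dy":-0.214,"dz":-0.015,"fingers":1},{"rx":0,"ry":0,"rz":0,"dx":-0.147,"dy":-0.214,"dz":-0.006,"fingers":1},{"rx":0,"ry":0,"rz":0,"dx":-0.147,"dy":-0.214,"dz":-0.001,"fingers":1},{"rx":0,"ry":0,"rz":0,"dx":-0.147,"dy":-0.214,"dz":-0.001,"fingers":1}], "newtons": 40}}

```text
time_s: 13.0
position: [465.8, -58.7, 35.8]
tool_rot: [[-0.001, 1.0, 0.001], [1.0, 0.001, -0.0], [-0.0, 0.001, -1.0]]
force: [-0.1, 0.2, -1.4]
grip_width: 42.3
grip_force: 39.9
```

Run:
```python
from h import *; import cv2
c=read_camera("scene"); cv2.imwrite("pics/s2.png",c["img"][:,:,::-1])
s=env.observe(); print(s["position"],s["grip_width"],s["force"])
```

```text
[465.89595763 -58.76659575  36.04536567] 42.08800062693879 [ 0.02180055  0.17397334 -0.9232085 ]
```

View pics/s2.png

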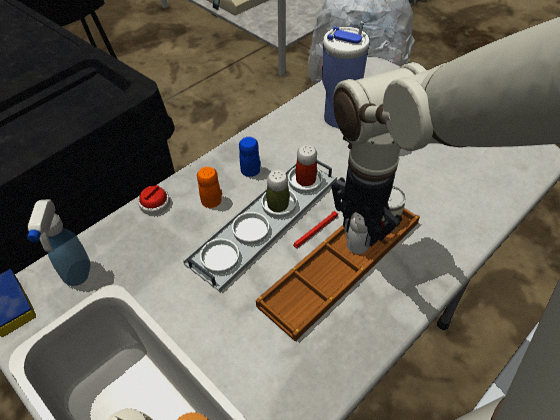

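The white shaker is upright in pocket 3 at (358,240), and the tin stands in pocket 4 at (396,200). I'll release and go above the green one.

Call:
{"method": "apply_moves", "body": {"commands": [{"rx":0,"ry":0,"rz":0,"dx":0,"dy":0,"dz":0,"fingers":0},{"rx":0,"ry":0,"rz":0,"dx":0,"dy":0,"dz":0,"fingers":-1},{"rx":0,"ry":0,"rz":0,"dx":0,"dy":0,"dz":0,"fingers":-1},{"rx":0,"ry":0,"rz":0,"dx":0,"dy":0,"dz":0,"fingers":-1},{"rx":0,"ry":0,"rz":0,"dx":0,"dy":0,"dz":0,"fingers":-1},{"rx":0,"ry":0,"rz":0,"dx":0,"dy":0,"dz":-0.03,"fingers":-1},{"rx":0,"ry":0,"rz":0,"dx":0,"dy":0,"dz":-0.08,"fingers":-1},{"rx":0,"ry":0,"rz":0,"dx":0,"dy":0,"dz":-0.14,"fingers":-1},{"rx":0,"ry":0,"rz":0,"dx":0,"dy":0,"dz":-0.181,"fingers":-1},{"rx":0,"ry":0,"rz":0,"dx":0.043,"dy":0.223,"dz":-0.181,"fingers":-1},{"rx":0,"ry":0,"rz":0,"dx":0.043,"dy":0.223,"dz":-0.181,"fingers":-1},{"rx":0,"ry":0,"rz":0,"dx":0.043,"dy":0.223,"dz":-0.181,"fingers":-1},{"rx":0,"ry":0,"rz":0,"dx":0.043,"dy":0.223,"dz":-0.181,"fingers":-1},{"rx":0,"ry":0,"rz":0,"dx":0.043,"dy":0.223,"dz":-0.181,"fingers":-1},{"rx":0,"ry":0,"rz":0,"dx":0.043,"dy":0.223,"dz":-0.181,"fingers":-1}], "newtons": 40}}

```text
time_s: 14.92
position: [642.7, -24.3, 180.7]
tool_rot: [[-0.001, 1.0, 0.0], [1.0, 0.001, -0.0], [-0.0, 0.0, -1.0]]
force: [-0.2, -1.3, 0.9]
grip_width: 85.4
grip_force: 0.0
```

Call:
{"method": "apply_moves", "body": {"commands": [{"rx":0,"ry":0,"rz":0,"dx":0,"dy":0,"dz":0.05,"fingers":-1},{"rx":0,"ry":0,"rz":0,"dx":0,"dy":0,"dz":0.1,"fingers":-1},{"rx":0,"ry":0,"rz":0,"dx":0,"dy":0,"dz":0.14,"fingers":-1},{"rx":0,"ry":0,"rz":0,"dx":0,"dy":0,"dz":0.17,"fingers":-1},{"rx":0,"ry":0,"rz":0,"dx":0,"dy":0,"dz":0.182,"fingers":-1},{"rx":0,"ry":0,"rz":0,"dx":0,"dy":0,"dz":0.182,"fingers":-1},{"rx":0,"ry":0,"rz":0,"dx":0,"dy":0,"dz":0.182,"fingers":0},{"rx":0,"ry":0,"rz":0,"dx":0,"dy":0,"dz":0.182,"fingers":1},{"rx":0,"ry":0,"rz":0,"dx":0,"dy":0,"dz":0.182,"fingers":1},{"rx":0,"ry":0,"rz":0,"dx":0,"dy":0,"dz":0.182,"fingers":1},{"rx":0,"ry":0,"rz":0,"dx":0,"dy":0,"dz":0.182,"fingers":1},{"rx":0,"ry":0,"rz":0,"dx":0,"dy":0,"dz":0.182,"fingers":1},{"rx":0,"ry":0,"rz":0,"dx":0,"dy":0,"dz":0.182,"fingers":1}], "newtons": 40}}

```text
time_s: 16.55
position: [644.5, -24.2, 35.9]
tool_rot: [[-0.001, 1.0, 0.002], [1.0, 0.001, -0.001], [-0.001, 0.002, -1.0]]
force: [-1.3, 0.1, 6.9]
grip_width: 46.8
grip_force: 41.4
```

Call:
{"method": "apply_moves", "body": {"commands": [{"rx":0,"ry":0,"rz":0,"dx":0,"dy":0,"dz":-0.02,"fingers":1},{"rx":0,"ry":0,"rz":0,"dx":0,"dy":0,"dz":-0.06,"fingers":1},{"rx":0,"ry":0,"rz":0,"dx":0,"dy":0,"dz":-0.11,"fingers":1},{"rx":0,"ry":0,"rz":0,"dx":0,"dy":0,"dz":-0.15,"fingers":1},{"rx":0,"ry":0,"rz":0,"dx":0,"dy":0,"dz":-0.165,"fingers":1},{"rx":0,"ry":0,"rz":0,"dx":0.004,"dy":-0.015,"dz":-0.165,"fingers":1},{"rx":0,"ry":0,"rz":0,"dx":0.013,"dy":-0.045,"dz":-0.165,"fingers":1},{"rx":0,"ry":0,"rz":0,"dx":0.026,"dy":-0.09,"dz":-0.165,"fingers":1},{"rx":0,"ry":0,"rz":0,"dx":0.038,"dy":-0.135,"dz":-0.165,"fingers":1},{"rx":0,"ry":0,"rz":0,"dx":0.051,"dy":-0.18,"dz":-0.165,"fingers":1},{"rx":0,"ry":0,"rz":0,"dx":0.06,"dy":-0.212,"dz":-0.165,"fingers":1},{"rx":0,"ry":0,"rz":0,"dx":0.063,"dy":-0.224,"dz":-0.165,"fingers":1},{"rx":0,"ry":0,"rz":0,"dx":0.063,"dy":-0.224,"dz":-0.165,"fingers":1},{"rx":0,"ry":0,"rz":0,"dx":0.063,"dy":-0.224,"dz":-0.125,"fingers":1},{"rx":0,"ry":0,"rz":0,"dx":0.063,"dy":-0.224,"dz":-0.08,"fingers":1},{"rx":0,"ry":0,"rz":0,"dx":0.063,"dy":-0.224,"dz":-0.04,"fingers":1},{"rx":0,"ry":0,"rz":0,"dx":0.063,"dy":-0.224,"dz":-0.015,"fingers":1},{"rx":0,"ry":0,"rz":0,"dx":0.063,"dy":-0.224,"dz":-0.006,"fingers":1},{"rx":0,"ry":0,"rz":0,"dx":0.063,"dy":-0.224,"dz":-0.001,"fingers":1},{"rx":0,"ry":0,"rz":0,"dx":0.063,"dy":-0.224,"dz":-0.001,"fingers":1}], "newtons": 40}}

```text
time_s: 19.05
position: [465.0, 26.0, 35.8]
tool_rot: [[-0.001, 1.0, 0.001], [1.0, 0.001, -0.0], [-0.0, 0.001, -1.0]]
force: [0.3, 0.3, -0.8]
grip_width: 46.5
grip_force: 41.5
```

Call:
{"method": "apply_moves", "body": {"commands": [{"rx":0,"ry":0,"rz":0,"dx":0,"dy":0,"dz":0,"fingers":0},{"rx":0,"ry":0,"rz":0,"dx":0,"dy":0,"dz":0,"fingers":-1},{"rx":0,"ry":0,"rz":0,"dx":0,"dy":0,"dz":0,"fingers":-1},{"rx":0,"ry":0,"rz":0,"dx":0,"dy":0,"dz":0,"fingers":-1},{"rx":0,"ry":0,"rz":0,"dx":0,"dy":0,"dz":0,"fingers":-1},{"rx":0,"ry":0,"rz":0,"dx":0,"dy":0,"dz":-0.03,"fingers":-1},{"rx":0,"ry":0,"rz":0,"dx":0,"dy":0,"dz":-0.08,"fingers":-1},{"rx":0,"ry":0,"rz":0,"dx":0,"dy":0,"dz":-0.14,"fingers":-1},{"rx":0,"ry":0,"rz":0,"dx":0,"dy":0,"dz":-0.181,"fingers":-1},{"rx":0,"ry":0,"rz":0,"dx":-0.177,"dy":0.233,"dz":-0.181,"fingers":-1},{"rx":0,"ry":0,"rz":0,"dx":-0.177,"dy":0.233,"dz":-0.181,"fingers":-1},{"rx":0,"ry":0,"rz":0,"dx":-0.177,"dy":0.233,"dz":-0.181,"fingers":-1},{"rx":0,"ry":0,"rz":0,"dx":-0.177,"dy":0.233,"dz":-0.181,"fingers":-1},{"rx":0,"ry":0,"rz":0,"dx":-0.177,"dy":0.233,"dz":-0.181,"fingers":-1},{"rx":0,"ry":0,"rz":0,"dx":-0.177,"dy":0.233,"dz":-0.181,"fingers":-1},{"rx":0,"ry":0,"rz":0,"dx":-0.177,"dy":0.233,"dz":-0.181,"fingers":-1}], "newtons": 40}}

```text
time_s: 21.05
position: [650.2, -114.2, 180.4]
tool_rot: [[-0.002, 1.0, -0.0], [1.0, 0.002, 0.0], [0.0, -0.0, -1.0]]
force: [0.2, 0.6, 0.4]
grip_width: 85.6
grip_force: 0.0
```

Call:
{"method": "apply_moves", "body": {"commands": [{"rx":0,"ry":0,"rz":0,"dx":0,"dy":0,"dz":0.05,"fingers":-1},{"rx":0,"ry":0,"rz":0,"dx":0,"dy":0,"dz":0.1,"fingers":-1},{"rx":0,"ry":0,"rz":0,"dx":0,"dy":0,"dz":0.14,"fingers":-1},{"rx":0,"ry":0,"rz":0,"dx":0,"dy":0,"dz":0.17,"fingers":-1},{"rx":0,"ry":0,"rz":0,"dx":0,"dy":0,"dz":0.182,"fingers":-1},{"rx":0,"ry":0,"rz":0,"dx":0,"dy":0,"dz":0.182,"fingers":-1},{"rx":0,"ry":0,"rz":0,"dx":0,"dy":0,"dz":0.182,"fingers":0},{"rx":0,"ry":0,"rz":0,"dx":0,"dy":0,"dz":0.182,"fingers":1},{"rx":0,"ry":0,"rz":0,"dx":0,"dy":0,"dz":0.182,"fingers":1},{"rx":0,"ry":0,"rz":0,"dx":0,"dy":0,"dz":0.182,"fingers":1},{"rx":0,"ry":0,"rz":0,"dx":0,"dy":0,"dz":0.182,"fingers":1},{"rx":0,"ry":0,"rz":0,"dx":0,"dy":0,"dz":0.182,"fingers":1},{"rx":0,"ry":0,"rz":0,"dx":0,"dy":0,"dz":0.182,"fingers":1}], "newtons": 40}}

```text
time_s: 22.68
position: [651.8, -115.5, 35.9]
tool_rot: [[-0.001, 1.0, 0.002], [1.0, 0.001, -0.001], [-0.001, 0.002, -1.0]]
force: [-0.2, 0.0, 6.0]
grip_width: 44.2
grip_force: 41.2
```

Call:
{"method": "apply_moves", "body": {"commands": [{"rx":0,"ry":0,"rz":0,"dx":0,"dy":0,"dz":-0.02,"fingers":1},{"rx":0,"ry":0,"rz":0,"dx":0,"dy":0,"dz":-0.06,"fingers":1},{"rx":0,"ry":0,"rz":0,"dx":0,"dy":0,"dz":-0.11,"fingers":1},{"rx":0,"ry":0,"rz":0,"dx":0,"dy":0,"dz":-0.15,"fingers":1},{"rx":0,"ry":0,"rz":0,"dx":0,"dy":0,"dz":-0.165,"fingers":1},{"rx":0,"ry":0,"rz":0,"dx":0.018,"dy":-0.015,"dz":-0.165,"fingers":1},{"rx":0,"ry":0,"rz":0,"dx":0.055,"dy":-0.045,"dz":-0.165,"fingers":1},{"rx":0,"ry":0,"rz":0,"dx":0.1,"dy":-0.082,"dz":-0.165,"fingers":1},{"rx":0,"ry":0,"rz":0,"dx":0.145,"dy":-0.119,"dz":-0.165,"fingers":1},{"rx":0,"ry":0,"rz":0,"dx":0.19,"dy":-0.156,"dz":-0.165,"fingers":1},{"rx":0,"ry":0,"rz":0,"dx":0.235,"dy":-0.193,"dz":-0.165,"fingers":1},{"rx":0,"ry":0,"rz":0,"dx":0.268,"dy":-0.22,"dz":-0.165,"fingers":1},{"rx":0,"ry":0,"rz":0,"dx":0.284,"dy":-0.233,"dz":-0.165,"fingers":1},{"rx":0,"ry":0,"rz":0,"dx":0.284,"dy":-0.233,"dz":-0.165,"fingers":1}], "newtons": 40}}

```text
time_s: 24.42
position: [463.7, 112.0, 166.1]
tool_rot: [[-0.002, 1.0, -0.001], [1.0, 0.002, -0.0], [-0.0, -0.001, -1.0]]
force: [0.1, -0.1, -1.4]
grip_width: 44.1
grip_force: 41.2
```

Call:
{"method": "apply_moves", "body": {"commands": [{"rx":0,"ry":0,"rz":0,"dx":0,"dy":0,"dz":0.04,"fingers":1},{"rx":0,"ry":0,"rz":0,"dx":0,"dy":0,"dz":0.085,"fingers":1},{"rx":0,"ry":0,"rz":0,"dx":0,"dy":0,"dz":0.125,"fingers":1},{"rx":0,"ry":0,"rz":0,"dx":0,"dy":0,"dz":0.15,"fingers":1},{"rx":0,"ry":0,"rz":0,"dx":0,"dy":0,"dz":0.159,"fingers":1},{"rx":0,"ry":0,"rz":0,"dx":0,"dy":0,"dz":0.164,"fingers":1},{"rx":0,"ry":0,"rz":0,"dx":0,"dy":0,"dz":0.164,"fingers":1},{"rx":0,"ry":0,"rz":0,"dx":0,"dy":0,"dz":0.164,"fingers":0},{"rx":0,"ry":0,"rz":0,"dx":0,"dy":0,"dz":0.164,"fingers":-1},{"rx":0,"ry":0,"rz":0,"dx":0,"dy":0,"dz":0.164,"fingers":-1},{"rx":0,"ry":0,"rz":0,"dx":0,"dy":0,"dz":0.164,"fingers":-1},{"rx":0,"ry":0,"rz":0,"dx":0,"dy":0,"dz":0.164,"fingers":-1},{"rx":0,"ry":0,"rz":0,"dx":0,"dy":0,"dz":0.13,"fingers":-1},{"rx":0,"ry":0,"rz":0,"dx":0,"dy":0,"dz":0.08,"fingers":-1},{"rx":0,"ry":0,"rz":0,"dx":0,"dy":0,"dz":0.02,"fingers":-1},{"rx":0,"ry":0,"rz":0,"dx":0,"dy":0,"dz":-0.04,"fingers":-1},{"rx":0,"ry":0,"rz":0,"dx":0.2,"dy":-0.1,"dz":-0.08,"fingers":-1},{"rx":0,"ry":0,"rz":0,"dx":0.3,"dy":-0.1,"dz":-0.08,"fingers":-1},{"rx":0,"ry":0,"rz":0,"dx":0.35,"dy":-0.1,"dz":-0.08,"fingers":-1},{"rx":0,"ry":0,"rz":0,"dx":0.35,"dy":-0.1,"dz":-0.08,"fingers":-1}], "newtons": 40}}

```text
time_s: 26.92
position: [392.5, 350.2, 227.2]
tool_rot: [[-0.001, 1.0, 0.001], [1.0, 0.001, 0.0], [0.0, 0.001, -1.0]]
force: [0.6, 0.5, 1.7]
grip_width: 85.3
grip_force: 0.0
```

Run:
```python
from h import *; import cv2
for n in("scene","top"):
    c=read_camera(n); cv2.imwrite(f"pics/{n}9.png",c["img"][:,:,::-1])
a=cv2.imread("pics/top9.png")[170:310,185:370]; cv2.imwrite("pics/topc9.png",cv2.resize(a,None,fx=4,fy=4,interpolation=cv2.INTER_CUBIC))
```

```text
(no output)
```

View pics/scene9.png

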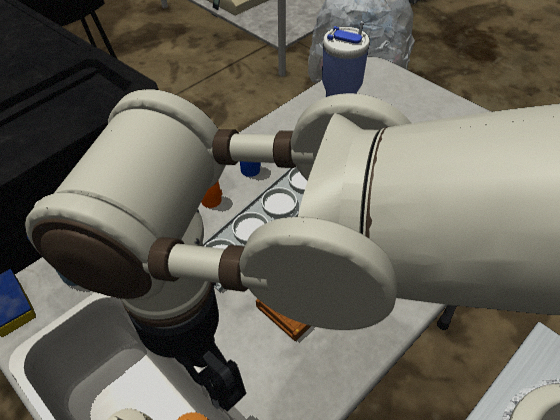

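View pics/topc9.png

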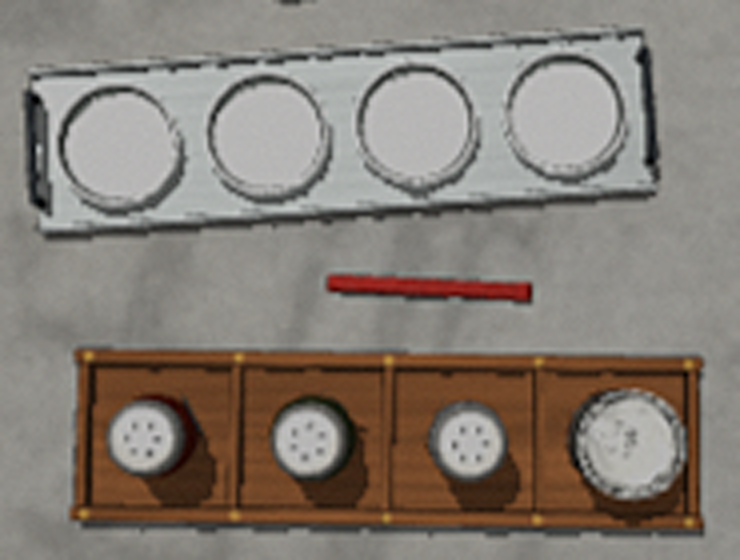

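The top view shows red (147,437), green (308,440), white (469,443) and tin (628,444) upright in their pockets. The scene view is blocked by the parked arm. I'll do a quick numeric check before handing in.

Run:
```python
from h import *
from plant import job
t=read_camera("top"); ok=True
for p,z,e in(((147,437),96,(464,112.2)),((308,440),96,(464.6,27.2)),((469,443),96,(465.2,-57.8)),((628,444),82,(465.8,-142.8))):
    d=plane(t,*T(p),z)[:2]-e; print(d.round(1)); ok&=abs(d).max()<8
if ok: print(job.finish_job())
```

```text
[ 1.8 -2.9]
[ 1.4 -1.4]
[0.9 0.2]
[0.9 1.3]
the job is handed in; nothing more can be done
None
```

The job is handed in: tin, white, green and red now stand upright in rack pockets 4, 3, 2 and 1 from the left, each within about 3 mm of its pocket centre in the top camera view; the hand-in returned no verdict.

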